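Turn a batch of relay boards over in the soldering frame

ROBOT

A 6-joint arm with a two-finger parallel gripper is mounted at the origin on the work surface. World frame = base frame: x ahead of the robot, y to its left, z up, the work surface at z = 0. Lengths are in m, angles in degrees, forces in N, time in s.
With the tool pointing down it reaches from about 0.375 to 0.925 m from the base axis. Payload 5.7 kg.
Tool frame: the origin (TCP) lies on the centre line of the jaws, within the pads' length; the fingertips stand 25 mm ahead of it and the grasp point (between the pads) lies 6 mm ahead of it (manip.tips_ahead is the distance from the TCP to the fingertips, in m); x points along the fingers, z is the direction in which the jaws open and shut, and the axes are right-handed (so a half turn about x gives the same grasp; the last joint's range is limited). The gripper opens to 85 mm and grips with 20 to 120 N. Pads are 22 mm wide; open, the fingers measure 114 mm over their backs; the gripper's body (76 mm by 85 mm) begins 54 mm behind the grasp point. The pads swing forward as they close: fully open they stand 13 mm farther back than shut.
Start: joints at [-81.022, 20.558, 86.54, -0, 72.909, -6.595], TCP at [0.161, -0.578, 0.256] pointing down, gripper open.
Joint ranges: [-170.27, 170.27], [-57.76, 135], [12.27, 136.19], [-55.21, 235.2], [11.17, 155.16], [-170.74, 170.74]. Speed limits (degrees/s): [136.94, 136.94, 180, 180, 180, 180].

INTERFACE

Orientations are given as [roll, pitch, yaw] about the fixed x, y, z axes, in that order (R = Rz(yaw) Ry(pitch) Rx(roll)).
In Python, from rig import manip, vision, nets gives the robot as it stands. The module is installed in compiled form; this text tells all that it offers.
- The arm moves only by the tool arm_command, never from a script. Its arguments are lists of equal length, an entry for each row: "jaw": the closure, from -1 (fully open) to 1 (shut), so that 0 is half open; "translation": the shift along the world's x, y, z in mm, a list of three; "roll": the turn about the world's z in degrees. In form: {"jaw": [jaw, ...], "translation": [[tx, ty, tz], ...], "roll": [roll, ...]}. A call has 1 to 10 rows; each row is the pose to reach, as a shift and turn from the pose measured when the call began; what a row does not reach only later rows make up. A row lasts 1/8 s, in which the tool goes at most 62.5 mm and 10.7 degrees, less where a joint would pass 70% of its speed; a pose out of reach is approached as far as the arm can. A call with a gripper value outside its range is refused whole. The fingers move at their own pace and stop on an object; "force" is the grip in N (left out, the last holds). Time passes only in rows, so rows that repeat a pose let the fingers close. It gives the time, the measured TCP pose, the force and the opening at its end, in the units of the state.
- manip.sense(): the state, without advancing time (a new reading comes with each control period).
- vision.get_image(name): name is "scene" or "top" or "wrist"; returns the picture (400x640x3 uint8, red, green, blue); there is no depth.
- vision.calibration(name): a dict with "fx", "fy", "cx", "cy" (pixels), "camera_from_world" (4x4, takes a point from world to camera coordinates); the wrist camera has in their place "tool_from_camera" (4x4, takes a point from camera to tool coordinates, whose origin is the TCP and whose axes are the tool frame's). Camera axes: x right, y up, looking along -z (the intrinsics and any distortion apply to the point x, -y, -z); pixel columns grow to the right and rows downward; lengths in m; the calibration is good to about 2 mm. A picture is of the moment at which its call begins: read the wrist's pose just before it. calibration takes no time and is no camera call.
- manip.sign_off(): hands the job in, once; it reports no verdict.
Trained networks look in the newest picture that a camera, given by its name, has taken for a name from the list of things; names that differ only in an ending like _2 or _b are one class to them, and where a whole thing is asked for, a point or a joint stands for the part that bears it (a point fixed in the world has none). Each returns a list of dicts, best first, with "score" (0 to 1); they miss things now and then, are a little off and sometimes report something else, mostly with a low value. They report only what shows in the picture. A call takes as long as a camera call. They do not tell look-alikes from the thing itself.
- nets.look_for(camera, query): "position" ([row, column] in pixels, amid what is visible of it).
- nets.pinpoint(camera, query): "position" ([row, column] in pixels: a listed point, or the origin of a listed thing).
The state is a dict: "t": time; "joints": joint angles; "joint_vel": joint speeds; "tau": joint torques, N m; "tool_pos": TCP position; "tcp_rot": TCP orientation; "wrist_force": force on the tool from outside, world axes, zero at the start; "wrist_torque": the same for the moment, N m; "finger_gap": finger opening in m.
Only numpy, scipy, OpenCV 4.12 (cv2) and the standard library are available. Lean on these libraries where they do the work, as an engineer would, in place of code of your own. Each camera call takes 0.05 s, during which the arm holds its last target.

TASK

Get the relay boards from the pad ready for soldering underneath: lay the hinged soldering frame down flat on its loading side, slide its rail open, and lay every board across the two rails, one to a bay, with the components up. Then slide the rail in until you feel it bear firmly on the board ends, so that all are held in both grooves, and swing the closed frame right over to its other side, so that the boards all lie in it solder side up. Leave the bystanding things where they are.

Things in the scene. Friction and masses are not known exactly. Their poses are not given: they have to be found in the camera images.
- jig: fixed steel base of the soldering frame: two bars along its y, 360 mm long, 6 mm high, centres 244 mm apart, with hinge posts 40 mm high at their middles. Origin on the work surface under the middle of the hinge; the hinge runs along its x, 28 mm above the work surface; loading side is its +y, the other side its -y. Place and yaw vary
- frame (a joint): angle of the hinged frame: 0 = flat on the loading side (+y of the jig), pi/2 = upright, pi = flat on the other side; both ends are stops. Friction (0.8 N m) holds it where it is left. Starts part-raised. Open aluminium frame, no floor; end bars 10 mm wide, 12 mm high, inner faces at x = +-102 mm, reach 164 mm from the hinge
- rail (a joint): opening of the sliding rail, 0 to 0.024 m, away from the hinge; friction 2.5 N, stays where left, starts nearly shut. Its groove's back face is 100 mm + this value from the hinge axis (fixed rail's: 14 mm), so the 90 mm boards are clamped at 0.004. Fully open, 102 mm between the lips let boards in from above, midway 69 mm from the hinge
- lug (a point): middle of the black plastic lug on the sliding rail's upper side, 14 (x) x 16 (y) x 14 mm (z): pinch it to slide the rail. At mid-length of the rail, 102 mm + rail opening from the hinge axis; with the frame at 0, 13 mm above the hinge plane (spans 6 to 20 mm above it)
- groove (a point): middle of the fixed rail's groove, at its back face, in the hinge plane. Both rails: 200 mm long, 12 mm high, 6 mm thick behind the back face. Lower ledge reaches 24 mm out from the back face, top 2.5 mm below the hinge plane (boards on it: middle 0.5 mm below); upper lip 4 mm out, underside 3.5 mm above. Ribs 3 mm wide on the ledges at x = 0, +-48 mm, as high as the rail
- handle (a point): middle of the frame's round steel cross bar, the handle: 12 mm thick, 200 mm long along the hinge direction, 160 mm from the hinge axis, in the plane of the boards. Pinch it from above; it may turn in the fingers
- nest (a point): mid-length of the row of clamped boards: in the frame's plane (28 mm above the work surface when at 0 or pi), 59 mm from the hinge axis. Turns with the frame; axes as the jig's when the frame is at 0. Ribs part the frame into four bays, centred at x = +-24 and +-72 mm, the inner ones 45 mm wide: one board lies across each
- pad: blue-grey antistatic pad 250 x 250 x 3 mm, fixed; origin under its centre. The boards start on it
- board_a: green circuit board 36 (x) x 90 (y) x 4 mm, 60 g, all alike; may be absent. Origin at mid-thickness, z out of the component face. There a black relay 18 (x) x 28 (y) mm stands centred, from z = 2 to 17 mm: good to grip. Grey terminal blocks 8 mm wide (y), 7 mm high, at y = +-33 mm. Other face: tracks and solder dots only. Starts on the pad, component face up
- board_b: green circuit board 36 (x) x 90 (y) x 4 mm, 60 g, all alike; may be absent. Origin at mid-thickness, z out of the component face. There a black relay 18 (x) x 28 (y) mm stands centred, from z = 2 to 17 mm: good to grip. Grey terminal blocks 8 mm wide (y), 7 mm high, at y = +-33 mm. Other face: tracks and solder dots only. Starts on the pad, component face up
- board_c: green circuit board 36 (x) x 90 (y) x 4 mm, 60 g, all alike; may be absent. Origin at mid-thickness, z out of the component face. There a black relay 18 (x) x 28 (y) mm stands centred, from z = 2 to 17 mm: good to grip. Grey terminal blocks 8 mm wide (y), 7 mm high, at y = +-33 mm. Other face: tracks and solder dots only. Starts on the pad, component face up
- board_d: green circuit board 36 (x) x 90 (y) x 4 mm, 60 g, all alike; may be absent. Origin at mid-thickness, z out of the component face. There a black relay 18 (x) x 28 (y) mm stands centred, from z = 2 to 17 mm: good to grip. Grey terminal blocks 8 mm wide (y), 7 mm high, at y = +-33 mm. Other face: tracks and solder dots only. Starts on the pad, component face up
- spray: spray can 52 mm across, 170 mm high; bystander, origin under its base
- spool: grey solder spool 50 mm across, 46 mm high; bystander, origin under its base
- driver: screwdriver lying on the mat; bystander
- woodblock: wooden block 60 x 100 x 30 mm; bystander, origin under its base
Not all that is in view belongs to the job. Leave any pink or yellow look-alike of the board_b alone.

How it is judged:
By the outcome, as a careful person would: the job done as asked, in the order asked, and still so for the second after the job is handed in, with the robot touching nothing.
Of board_a, board_b, board_c, board_d only 2 to 4 are there at a start; the rules pass over those that are not, and their reading is None.
At some moment in a run one of board_a, board_b, board_c, board_d may be knocked a few centimetres aside while the robot is not near it.
Once in a run the grip may slacken for a moment while it holds something.
It also fails if it takes over 208 s, if anything falls off the work surface, if the arm or the gripper's body presses on something with over 40 N, if the wrist force passes 120 N, or if a joint passes its speed limit or range.

## Working session

There is one attempt and no reset: what is moved stays moved. The work goes in short steps, Python scripts to look and compute and a tool call to move; the robot and the scene stay as the last step left them, time stands still between calls to the robot, and variables do not carry over. Pictures are saved under pics/ and viewed, and the job is handed in when it is done.

Besides the shell and the picture viewer there is one more tool, called after ">>>" by a JSON object that holds its "api" and its "payload", one argument or row to a line. arm_command: Moves the arm, as the interface text tells. Its arguments: {"type":"object","properties":{"jaw":{"type":"array","items":{"type":"number"}},"translation":{"type":"array","items":{"type":"array","items":{"type":"number"}}},"roll":{"type":"array","items":{"type":"number"}},"force":{"type":"number"}},"required":["jaw","translation","roll"]}

```bash
ls; mkdir -p pics; cat > h.py <<'E'
import numpy as np, cv2
from rig import manip, vision, nets
from scipy.spatial.transform import Rotation as R
def save(cam,name):
    im=vision.get_image(cam); cv2.imwrite('pics/'+name,im[:,:,::-1]); return im
def camcal(cam,st=None):
    c=vision.calibration(cam)
    K=(c['fx'],c['fy'],c['cx'],c['cy'])
    if 'camera_from_world' in c:
        T=np.linalg.inv(np.array(c['camera_from_world']))
    else:
        st=st or manip.sense()
        T=np.eye(4);T[:3,:3]=R.from_euler('xyz',st['tcp_rot'],degrees=True).as_matrix();T[:3,3]=st['tool_pos']
        T=T@np.array(c['tool_from_camera'])
    return K,T,c
def pix2w(cam,rc,z,st=None):
    K,T,c=camcal(cam,st); r,cc=rc
    d=T[:3,:3]@np.array([(cc-K[2])/K[0],-(r-K[3])/K[1],-1]); o=T[:3,3]
    return o+d*(z-o[2])/d[2]
def w2pix(cam,p,st=None):
    K,T,c=camcal(cam,st); q=np.linalg.inv(T)@np.append(p,1)
    return np.array([K[3]+K[1]*(-q[1])/(-q[2]),K[2]+K[0]*q[0]/(-q[2])])
E
python3 - <<'E'
from h import *
print(manip.sense()); print(manip.tips_ahead)
for c in ['scene','top','wrist']:
    save(c,c+'0.png'); print(c,vision.calibration(c))
E
```

```text
pics
{'t': 0.0, 'joints': array([-8.10221744e+01,  2.05972309e+01,  8.65993266e+01,  1.20241838e-03,
        7.29097894e+01, -6.59445275e+00]), 'joint_vel': array([ 0.00428658, -0.08277982, -0.04987755, -0.11641095,  0.10378595,
       -0.0237725 ]), 'tau': array([ 2.88951880e-03, -5.27610004e+01, -2.78620881e+01,  2.18524524e-04,
        1.35294622e-02, -2.52892431e-05]), 'tool_pos': array([ 0.16097343, -0.57733459,  0.25545862]), 'tcp_rot': array([172.78671257,  89.89364686,  98.35863652]), 'wrist_force': array([-0.08469828,  0.29222533, -0.19091819]), 'wrist_torque': array([-0.02136441, -0.00576347, -0.01932337]), 'finger_gap': 0.08565669047766288}
0.025
scene {'fx': 478.74239721844606, 'fy': 478.74239721844606, 'cx': 319.7178432381963, 'cy': 193.90459096376526, 'camera_from_world': array([[-0.63350214,  0.77362381, -0.01346273,  0.30408054],
       [-0.64561224, -0.51892664,  0.56026777,  0.3242921 ],
       [ 0.42645032,  0.36362254,  0.82820214, -1.82810319],
       [ 0.        ,  0.        ,  0.        ,  1.        ]])}
top {'fx': 383.68824888132787, 'fy': 383.68824888132787, 'cx': 320.48628911558126, 'cy': 201.2130982148163, 'camera_from_world': array([[ 0.00262813, -0.99990586,  0.0134669 ,  0.00983157],
       [ 0.99711126,  0.00364258,  0.07586742, -0.54000166],
       [-0.07590933,  0.01322861,  0.99702697, -1.22257998],
       [ 0.        ,  0.        ,  0.        ,  1.        ]])}
wrist {'fx': 285.8317508116703, 'fy': 285.8317508116703, 'cx': 318.50080979914316, 'cy': 200.78728896955423, 'tool_from_camera': array([[-1.26991150e-03,  2.83947408e-01, -9.58839015e-01,
        -1.17123390e-01],
       [ 1.01709414e-03,  9.58839659e-01,  2.83946252e-01,
         7.14885491e-02],
       [ 9.99998676e-01, -6.14642934e-04, -1.50644276e-03,
        -1.18191733e-03],
       [ 0.00000000e+00,  0.00000000e+00,  0.00000000e+00,
         1.00000000e+00]])}
```

View pics/top0.png

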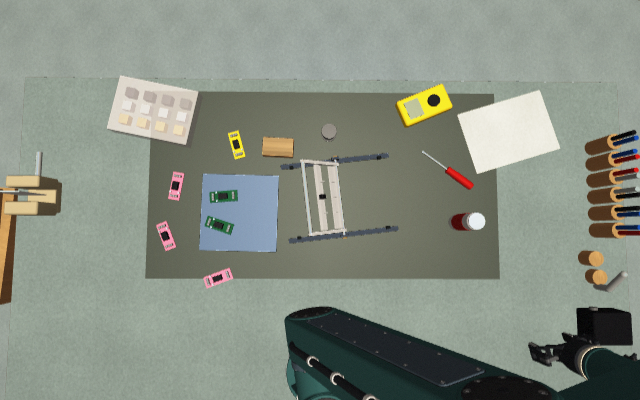

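View pics/scene0.png

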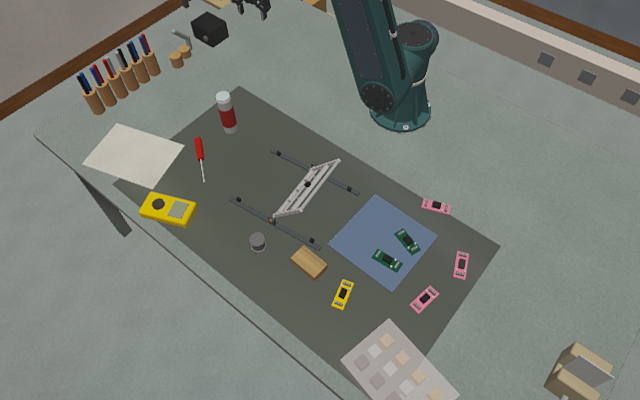

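View pics/wrist0.png

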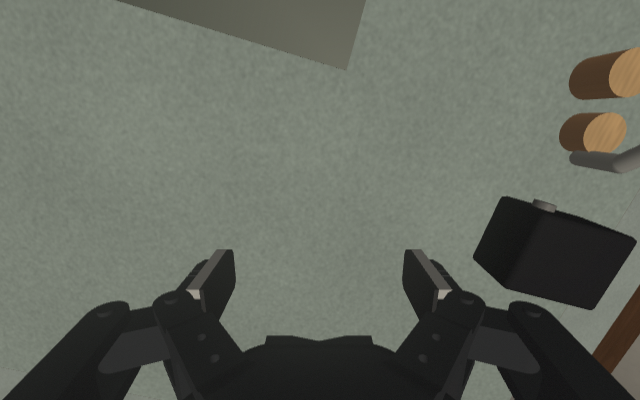

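```bash
python3 - <<'E'
from h import *
a=cv2.imread('pics/top0.png')[120:270,180:420]; cv2.imwrite('pics/top0z.png',cv2.resize(a,None,fx=3.3,fy=3.3,interpolation=cv2.INTER_CUBIC))
a=cv2.imread('pics/scene0.png')[130:320,220:450]; cv2.imwrite('pics/scene0z.png',cv2.resize(a,None,fx=3.1,fy=3.1,interpolation=cv2.INTER_CUBIC))
for cam in ['top','scene']:
  for q in ['jig','handle','lug','groove','nest','board_a']:
    print(cam,q,[(np.round(d['position'],1).tolist(),round(d['score'],2)) for d in nets.pinpoint(cam,q)][:5])
E
```

```text
top jig [([198.3, 341.9], 0.84)]
top handle [([199.4, 305.1], 0.78), ([196.3, 338.0], 0.58)]
top lug [([194.1, 323.2], 0.63), ([198.2, 221.9], 0.55)]
top groove [([196.0, 336.6], 0.83)]
top nest [([199.8, 328.9], 0.95)]
top board_a [([236.0, 168.6], 0.84), ([278.9, 216.2], 0.83), ([185.5, 175.8], 0.66), ([145.8, 236.9], 0.66), ([195.0, 222.0], 0.64)]
scene jig [([195.0, 294.1], 0.85)]
scene handle [([182.5, 320.6], 0.71), ([258.6, 386.2], 0.58)]
scene lug [([183.4, 308.9], 0.52)]
scene groove [([190.9, 297.1], 0.7)]
scene nest [([189.6, 302.9], 0.75)]
scene board_a [([297.3, 343.0], 0.82), ([299.4, 425.4], 0.74), ([207.4, 436.5], 0.7), ([259.7, 388.2], 0.58), ([242.1, 404.1], 0.56)]
```

View pics/top0z.png

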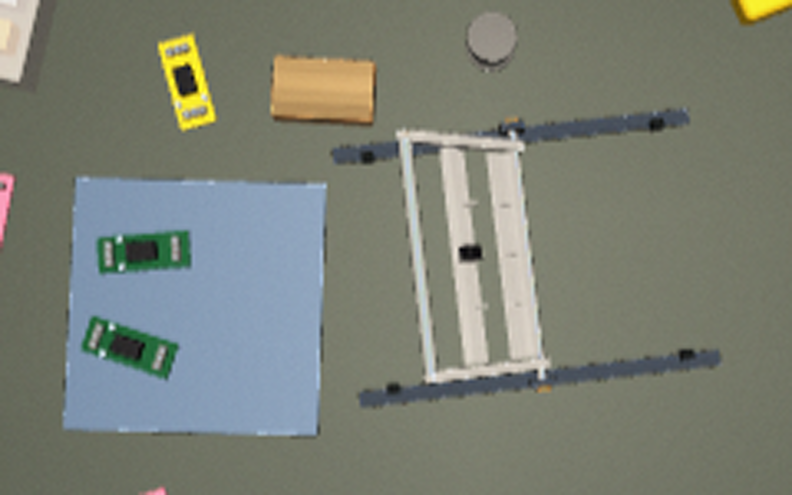

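View pics/scene0z.png

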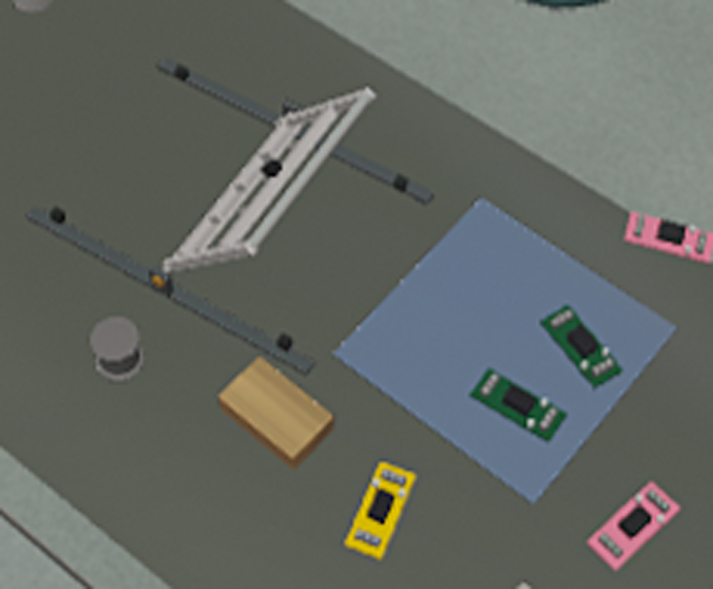

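```bash
cat > fit.py <<'E'
from h import *
from scipy.optimize import least_squares
def T(zr,zc): return (120+zr/3.3,180+zc/3.3)
def S(zr,zc): return (130+zr/3.1,220+zc/3.1)
def jw(p,q): # q in jig
    x,y,yaw=p[:3]; c,s=np.cos(yaw),np.sin(yaw)
    return np.array([x+c*q[0]-s*q[1],y+s*q[0]+c*q[1],q[2]])
def fw(p,u,v,w,phi): # frame coords: u along hinge, v out, w up at 0
    return jw(p,[u,v*np.cos(phi)-w*np.sin(phi),.028+v*np.sin(phi)+w*np.cos(phi)])
if __name__=='__main__':
    obs=[]
    for cam,f,L in [('top',T,[(155,332),(117,688),(398,361),(356,719),(137,403),(378,430),(253,470),(198,475-4)]),('scene',S,[(370,310),(213,30),(197,432),(65,160),(252,250),(93,372),(168,272)])]:
        for k,rc in enumerate(L[:7]): obs.append((cam,k,f(*rc)))
    def pts(p):
        j=[jw(p,[sx*.122,sy*.18,.005]) for sx in(1,-1) for sy in (1,-1)]
        return j+[fw(p,.107,.160,0.003,p[3]),fw(p,-.107,.160,0.003,p[3]),fw(p,0,.102+p[4],.015,p[3])]
    def res(p):
        P=pts(p); return np.concatenate([w2pix(c,P[k])-np.array(o) for c,k,o in obs]+[[ (p[4]-.003)*1000]])
    g=pix2w('top',(198,342),0.02)
    s=least_squares(res,[g[0],g[1],0,.7,.003])
    print(s.x,np.degrees(s.x[2:4]),np.round(s.fun,1).tolist())
E
python3 - <<'E'
E
python3 fit.py
```

```text
[ 0.55445435 -0.04924484  0.1214059   0.82897033  0.00272379] [ 6.95604586 47.49650125] [0.0, -0.3, -0.9, -0.2, 0.2, -0.8, -0.2, 0.2, -0.4, -0.5, -0.6, -0.2, -0.3, -1.0, -1.0, 0.2, -1.1, -0.3, -0.2, -0.3, -1.4, 0.2, -1.4, 0.3, 0.9, -1.4, -0.0, 0.3, -0.3]
```

```bash
cat > g.py <<'E'
from fit import *
J=np.array([.5545,-.0492,np.radians(6.96)])
def jawyaw(st):
    z=R.from_euler('xyz',st['tcp_rot'],degrees=True).as_matrix()[:,2]
    return np.degrees(np.arctan2(z[1],z[0]))
def delta(grasp,yaw,st=None,pt=.006):
    """grasp: world pos of the point pt ahead of TCP (tool down)"""
    st=st or manip.sense()
    d=(np.array(grasp)+[0,0,pt]-st['tool_pos'])*1000
    dy=(yaw-jawyaw(st)+90)%180-90
    return np.round(d,1).tolist(),round(dy,1)
def jdir(a,b,c=0): # jig vec mm -> world mm
    c_,s_=np.cos(J[2]),np.sin(J[2]); return np.round([c_*a-s_*b,s_*a+c_*b,c],1).tolist()
E
python3 - <<'E'
from g import *
st=manip.sense(); M=R.from_euler('xyz',st['tcp_rot'],degrees=True).as_matrix(); print(np.round(M,3),jawyaw(st))
print(fw(J,0,.16,0,.829))
print(delta(fw(J,0,.16,0,.829),97,st))
for rc in [(195,222),(225,219)]: print(pix2w('top',rc,.02))
E
```

```text
[[-0.     0.963  0.268]
 [-0.     0.268 -0.963]
 [-1.    -0.     0.   ]] -74.4264688727564
[0.54140106 0.05810156 0.14596098]
([380.3, 636.1, -104.3], np.float64(-8.6))
[0.55898763 0.33006919 0.02      ]
[0.46213367 0.33754543 0.02      ]
```

>>> {"api": "arm_command", "payload": {
  "jaw": [-1,-1,-1,-1,-1,-1,-1,-1,-1,-1],
  "translation": [
    [30,50,10],
    [60,100,20],
    [90,150,30],
    [120,200,40],
    [150,250,50],
    [180,300,50],
    [210,350,50],
    [240,400,50],
    [270,450,50],
    [300,500,50]
  ],
  "roll": [0,0,0,-2,-4,-6,-8,-8.6,-8.6,-8.6]
}}

```text
t: 2.0
tool_pos: [0.4619, -0.0762, 0.3067]
tcp_rot: [60.3, 89.9, -22.7]
wrist_force: [0.4, -0.5, 0.6]
finger_gap: 0.0854
```

>>> {"api": "arm_command", "payload": {
  "jaw": [-1,-1,-1,-1,-1],
  "translation": [
    [30,50,0],
    [60,100,0],
    [80,136,0],
    [80,136,0],
    [80,136,0]
  ],
  "roll": [0,0,0,0,0]
}}

```text
t: 2.62
tool_pos: [0.5415, 0.0595, 0.3064]
tcp_rot: [4.0, 89.9, -79.0]
wrist_force: [0.2, -0.2, 0.2]
finger_gap: 0.0854
```

```bash
python3 - <<'E'
from g import *
st=manip.sense(); print(st['t'],st['tool_pos'],jawyaw(st),st['finger_gap'])
save('wrist','w1.png')
for q in ['handle','lug','groove','nest']:
    print(q,[(np.round(d['position'],1).tolist(),round(d['score'],2)) for d in nets.pinpoint('wrist',q)][:3])
print(w2pix('wrist',fw(J,0,.16,0,.829),st),w2pix('wrist',fw(J,0,.105,.013,.829),st))
E
```

```text
2.625 [0.54147318 0.05949998 0.30644549] -82.99039295013601 0.08540739967499704
handle [([191.8, 324.6], 0.62)]
lug [([183.9, 365.8], 0.93)]
groove [([172.8, 390.9], 0.89)]
nest [([176.9, 375.7], 0.9)]
[190.66697498 320.34626042] [183.56933852 362.2387015 ]
```

View pics/w1.png

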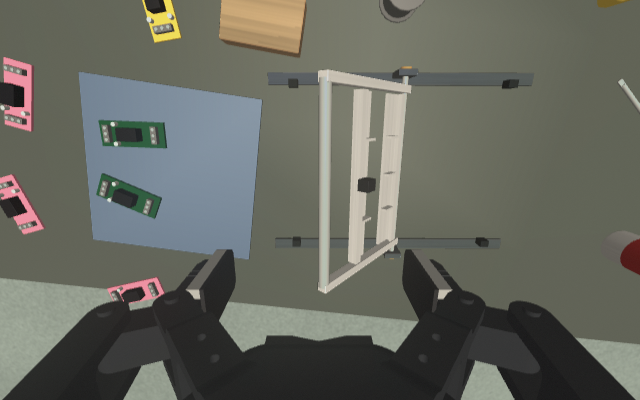

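>>> {"api": "arm_command", "payload": {
  "jaw": [0,0,0,0,0,0,0.9,0.9,0.9,0.9],
  "translation": [
    [0,-4,-50],
    [0,-4,-100],
    [0,-4,-135],
    [0,-4,-150],
    [0,-4,-154],
    [0,-4,-154],
    [0,-4,-154],
    [0,-4,-154],
    [0,-4,-154],
    [0,-4,-154]
  ],
  "roll": [0,0,0,0,0,0,0,0,0,0],
  "force": 30
}}

```text
t: 4.12
tool_pos: [0.5423, 0.0548, 0.1535]
tcp_rot: [71.1, 89.8, -12.0]
wrist_force: [1.8, -0.7, 3.3]
finger_gap: 0.011
```

```bash
python3 - <<'E'
from g import *
st=manip.sense(); print(st['t'],st['tool_pos'],jawyaw(st),st['finger_gap'],st['wrist_force'])
save('wrist','w2.png');save('scene','s2.png')
E
```

```text
4.125 [0.5423285  0.05478786 0.15350061] -83.1123897558116 0.011026803182601476 [ 1.75911013 -0.69484592  3.31348649]
```

View pics/w2.png

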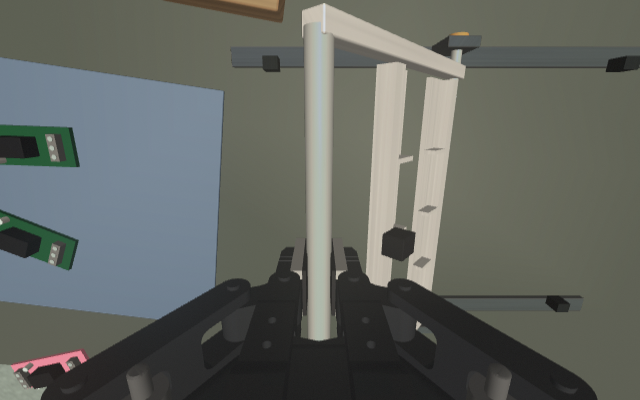

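```bash
python3 - <<'E'
from g import *
st=manip.sense(); d=st['tool_pos'][:2]-J[:2]; c,s=np.cos(J[2]),np.sin(J[2])
print('u,v',c*d[0]+s*d[1],-s*d[0]+c*d[1])
ph0=np.radians(48.5)
for ph in np.radians([43,37,31,25,19,13,7,2,-1,-1]):
    print(jdir(0,160*(np.cos(ph)-np.cos(ph0)),160*(np.sin(ph)-np.sin(ph0))))
E
```

```text
u,v 0.000553488276936933 0.10482437312299657
[-1.3, 10.9, -10.7]
[-2.6, 21.6, -23.5]
[-3.8, 30.9, -37.4]
[-4.7, 38.7, -52.2]
[-5.5, 44.9, -67.7]
[-6.0, 49.5, -83.8]
[-6.4, 52.4, -100.3]
[-6.5, 53.5, -114.2]
[-6.5, 53.6, -122.6]
[-6.5, 53.6, -122.6]
```

>>> {"api": "arm_command", "payload": {
  "jaw": [0.9,0.9,0.9,0.9,0.9,0.9,0.9,0.9,0.9,0.9],
  "translation": [
    [-1.3,10.9,-10.7],
    [-2.6,21.6,-23.5],
    [-3.8,30.9,-37.4],
    [-4.7,38.7,-52.2],
    [-5.5,44.9,-67.7],
    [-6,49.5,-83.8],
    [-6.4,52.4,-100.3],
    [-6.5,53.5,-114.2],
    [-6.5,53.6,-121],
    [-6.5,53.6,-121]
  ],
  "roll": [0,0,0,0,0,0,0,0,0,0]
}}

```text
t: 5.48
tool_pos: [0.5362, 0.1085, 0.0325]
tcp_rot: [80.5, 89.8, -2.6]
wrist_force: [0.2, -4.1, 10.4]
finger_gap: 0.0111
```

```bash
python3 - <<'E'
from g import *
st=manip.sense(); print(st['t'],st['tool_pos'],jawyaw(st),st['finger_gap'],st['wrist_force'])
E
```

```text
5.475 [0.53622253 0.10853614 0.03251122] -83.13611986030214 0.011065384573181123 [ 0.23206611 -4.12980098 10.4171501 ]
```

>>> {"api": "arm_command", "payload": {
  "jaw": [0.3,0.3,0.3,0.3,0,0,0,0],
  "translation": [
    [0,0,0],
    [0,0,0],
    [0,0,20],
    [0,0,60],
    [5,-40,120],
    [8,-60,170],
    [8,-60,200],
    [8,-60,200]
  ],
  "roll": [0,0,0,0,0,0,0,0]
}}

```text
t: 6.48
tool_pos: [0.5458, 0.0485, 0.2347]
tcp_rot: [85.7, 89.5, 2.5]
wrist_force: [0.3, 0.3, -0.2]
finger_gap: 0.0428
```

```bash
python3 - <<'E'
from g import *
st=manip.sense(); print(st['t'],st['tool_pos'],jawyaw(st),st['finger_gap'],st['wrist_force'])
save('wrist','w3.png')
for q in ['handle','lug','groove','nest','jig']:
    print(q,[(np.round(d['position'],1).tolist(),round(d['score'],2)) for d in nets.pinpoint('wrist',q)][:3])
for n,p in [('handle',fw(J,0,.16,0,0)),('lug',fw(J,0,.105,.013,0)),('groove',fw(J,0,.014,0,0)),('nest',fw(J,0,.059,0,0))]: print(n,w2pix('wrist',p,st))
E
```

```text
6.475 [0.54577529 0.04849788 0.23474986] -83.18151201088844 0.04276894506485643 [ 0.2961244   0.28362429 -0.24480194]
handle [([185.9, 268.6], 0.93)]
lug [([187.9, 315.1], 0.84), ([185.8, 267.3], 0.72)]
groove [([186.8, 393.9], 0.59), ([187.2, 268.8], 0.55)]
nest []
jig [([183.0, 396.4], 0.62)]
handle [184.71294428 265.55777095]
lug [187.19933327 312.70123448]
groove [184.48293172 391.18145169]
nest [184.55379712 352.47759751]
```

View pics/w3.png

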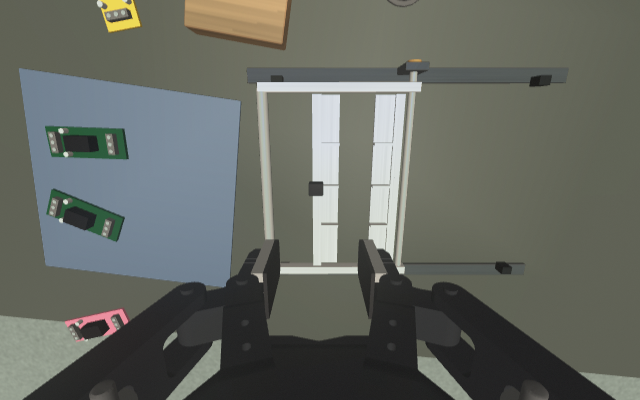

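```bash
sed -i 's/^J=.*/J=np.array([.5538,-.0507,np.radians(6.96)])/' g.py; python3 - <<'E'
from g import *
p=fw(J,0,.105,0,0); p[2]=.037; print(p,delta(p,97,pt=.025)); print(jdir(0,21), jdir(0,23))
E
```

```text
[0.54107648 0.05352625 0.037     ] ([-2.1, 4.6, -168.8], np.float64(0.1))
[-2.5, 20.8, 0.0] [-2.8, 22.8, 0.0]
```

>>> {"api": "arm_command", "payload": {
  "jaw": [0,0,0,0,0,0.9,0.9,0.9,0.9],
  "translation": [
    [-2,4.5,-50],
    [-2,4.5,-100],
    [-2,4.5,-140],
    [-2,4.5,-160],
    [-2,4.5,-168],
    [-2,4.5,-168],
    [-2,4.5,-168],
    [-2,4.5,-168],
    [-2,4.5,-168]
  ],
  "roll": [0,0,0,0,0,0,0,0,0],
  "force": 40
}}

```text
t: 7.9
tool_pos: [0.5414, 0.0533, 0.0633]
tcp_rot: [83.6, 89.9, 0.5]
wrist_force: [-0.4, -0.5, -1.9]
finger_gap: 0.0147
```

```bash
python3 - <<'E'
from g import *
st=manip.sense(); print(st['t'],st['tool_pos'],jawyaw(st),st['finger_gap'],st['wrist_force'])
d=st['tool_pos'][:2]-J[:2]; c,s=np.cos(J[2]),np.sin(J[2])
print('u,v',c*d[0]+s*d[1],-s*d[0]+c*d[1])
save('wrist','w4.png')
E
```

```text
7.9 [0.54137631 0.05333083 0.06327756] -83.11341631353687 0.01471589846107941 [-0.36955995 -0.53523351 -1.87538799]
u,v 0.00027394039965442443 0.10476968649974007
```

View pics/w4.png

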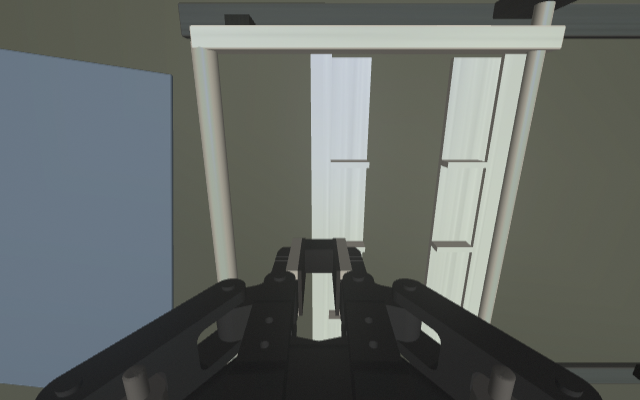

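>>> {"api": "arm_command", "payload": {
  "jaw": [0.9,0.9,0.9,0.9,0.9,0.9,0.9,0.9],
  "translation": [
    [-0.5,4,0],
    [-1,8,0],
    [-1.5,12,0],
    [-2,16,0],
    [-2.4,19,0],
    [-2.7,22,0],
    [-2.9,23.5,0],
    [-2.9,23.5,0]
  ],
  "roll": [0,0,0,0,0,0,0,0]
}}

```text
t: 8.95
tool_pos: [0.5388, 0.0749, 0.0633]
tcp_rot: [14.2, 89.8, -68.9]
wrist_force: [1.3, -13.0, -4.1]
finger_gap: 0.0144
```

```bash
python3 - <<'E'
from g import *
st=manip.sense(); print(st['t'],st['tool_pos'],jawyaw(st),st['finger_gap'],st['wrist_force'])
d=st['tool_pos'][:2]-J[:2]; c,s=np.cos(J[2]),np.sin(J[2])
print('u,v',c*d[0]+s*d[1],-s*d[0]+c*d[1])
E
```

```text
8.95 [0.53877917 0.0748768  0.06328508] -83.02017645693672 0.014357121536023233 [  1.32065946 -13.04570911  -4.07495247]
u,v 0.0003068016495120819 0.12647159565392035
```

>>> {"api": "arm_command", "payload": {
  "jaw": [0,0,0,0,0,0,0,0,0,0],
  "translation": [
    [0,0,0],
    [0,0,0],
    [0,0,30],
    [0,20,80],
    [0,70,120],
    [-10,120,170],
    [-30,170,190],
    [-50,210,190],
    [-60,230,190],
    [-60,230,190]
  ],
  "roll": [0,0,0,0,0,0,0,0,0,0]
}}

```text
t: 10.2
tool_pos: [0.4776, 0.3067, 0.2536]
tcp_rot: [22.5, 89.8, -60.3]
wrist_force: [-0.0, -0.8, 0.4]
finger_gap: 0.0431
```

```bash
cat > boards.py <<'E'
from g import *
def boards(cam='wrist',name=None):
    """green blobs in pad area: centre & long-axis yaw in world, at z of board top face ~.007"""
    st=manip.sense()
    im=save(cam,name)
    hsv=cv2.cvtColor(im,cv2.COLOR_RGB2HSV)
    m=cv2.inRange(hsv,(45,90,30),(90,255,255))
    m=cv2.morphologyEx(m,cv2.MORPH_CLOSE,np.ones((9,9)))
    out=[]
    cs,_=cv2.findContours(m,cv2.RETR_EXTERNAL,cv2.CHAIN_APPROX_NONE)
    for c in cs:
        if cv2.contourArea(c)<300: continue
        w=np.array([pix2w(cam,(p[0][1],p[0][0]),.007,st)[:2] for p in c],dtype=np.float32)
        (cx,cy),(a,b),ang=cv2.minAreaRect((w*1000).astype(np.float32))
        if a<b: a,b,ang=b,a,ang+90
        out.append((cx/1000,cy/1000,ang%180,a,b)); 
    for q in sorted(out): print(np.round(q,4))
    return out
E
python3 - <<'E'
from boards import *
st=manip.sense(); print(st['t'],st['tool_pos'],st['wrist_force'])
boards('wrist','w5.png')
print([(np.round(d['position'],1).tolist(),round(d['score'],2),np.round(pix2w('wrist',d['position'],.005),4)) for d in nets.pinpoint('wrist','board_a')])
E
```

```text
10.2 [0.47759272 0.30673908 0.25359843] [-0.03102138 -0.77409631  0.37805213]
[ 0.462   0.3404 71.7589 89.1313 35.484 ]
[ 0.5556  0.3287 94.6749 88.5653 34.6753]
[([61.9, 180.4], 0.94, array([0.59  , 0.4803, 0.005 ])), ([293.7, 277.4], 0.89, array([0.2934, 0.3425, 0.005 ])), ([179.3, 291.5], 0.88, array([0.4671, 0.3385, 0.005 ])), ([191.8, 159.7], 0.85, array([0.4291, 0.5092, 0.005 ])), ([109.2, 309.5], 0.81, array([0.5565, 0.3252, 0.005 ]))]
```

View pics/w5.png

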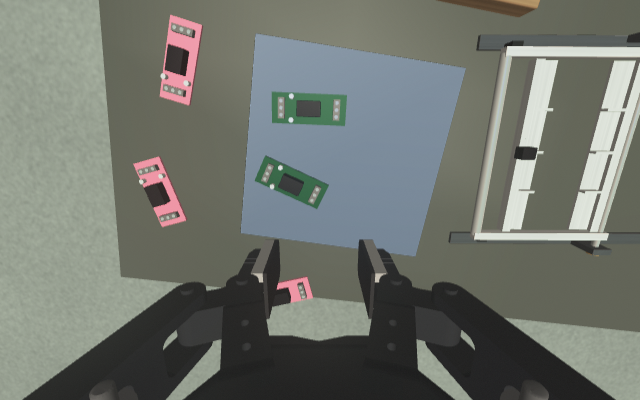

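```bash
python3 - <<'E'
from g import *
st=manip.sense();print(st['joints'])
print(delta([.462,.340,.0125],71.8-90,pt=.025))
E
```

```text
[ 25.6541038   18.07168116  90.80418195  -0.22725598  71.13701325
 108.69398412]
([-16.7, 35.1, -215.8], np.float64(64.8))
```

>>> {"api": "arm_command", "payload": {
  "jaw": [0,0,0,0,0,0,0,0,0],
  "translation": [
    [-4,9,-20],
    [-8,18,-40],
    [-12,27,-60],
    [-16.7,35,-80],
    [-16.7,35,-100],
    [-16.7,35,-110],
    [-16.7,35,-110],
    [-16.7,35,-110],
    [-16.7,35,-110]
  ],
  "roll": [10,20,30,40,50,60,64.8,64.8,64.8]
}}

```text
t: 11.42
tool_pos: [0.4626, 0.3394, 0.1434]
tcp_rot: [16.9, 89.8, -1.4]
wrist_force: [0.2, -0.1, 0.1]
finger_gap: 0.0423
```

```bash
python3 - <<'E'
from boards import *
st=manip.sense(); print(st['t'],st['tool_pos'],jawyaw(st))
boards('wrist','w6.png')
E
```

```text
11.425 [0.46255108 0.33935293 0.14344304] -18.32490002742958
[ 0.4618  0.3411 71.8094 88.8932 35.668 ]
[ 0.5554  0.3293 94.8723 89.3389 36.0943]
```

View pics/w6.png

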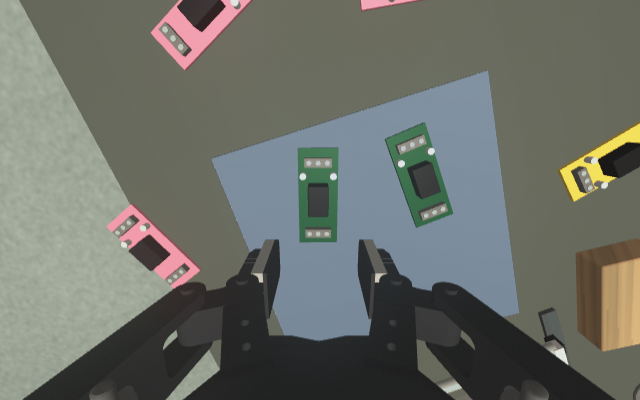

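>>> {"api": "arm_command", "payload": {
  "jaw": [0,0,0,0,0.85,0.85,0.85,0.85,0.85],
  "translation": [
    [-0.5,1,-50],
    [-0.5,1,-90],
    [-0.5,1,-105],
    [-0.5,1,-106],
    [-0.5,1,-106],
    [-0.5,1,-106],
    [-0.5,1,-106],
    [-0.5,1,-106],
    [-0.5,1,-106]
  ],
  "roll": [0,0,0,0,0,0,0,0,0],
  "force": 40
}}

```text
t: 12.6
tool_pos: [0.4632, 0.3412, 0.0391]
tcp_rot: [31.0, 89.6, 12.7]
wrist_force: [0.4, -1.3, 7.0]
finger_gap: 0.0169
```

>>> {"api": "arm_command", "payload": {
  "jaw": [0.85,0.85,0.85,0.85,0.85],
  "translation": [
    [0,0,10],
    [0,0,30],
    [0,0,60],
    [0,0,80],
    [0,0,80]
  ],
  "roll": [0,0,0,0,0]
}}

```text
t: 13.22
tool_pos: [0.4644, 0.342, 0.1213]
tcp_rot: [37.4, 89.3, 19.1]
wrist_force: [-0.4, -0.2, -0.9]
finger_gap: 0.0167
```

```bash
python3 - <<'E'
from boards import *
st=manip.sense(); print(st['t'],st['tool_pos'],jawyaw(st),st['finger_gap'],st['wrist_force'])
save('wrist','w7.png')
p=fw(J,-.072,.069,0,0); p[2]=.036; print(p,delta(p,6.96,pt=.025))
E
```

```text
13.225 [0.46438354 0.34195457 0.1213451 ] -18.29138547121383 0.01669376433341578 [-0.3622917  -0.16625502 -0.87666913]
[0.4739694  0.00906684 0.036     ] ([10.4, -332.4, -59.1], np.float64(25.3))
```

View pics/w7.png

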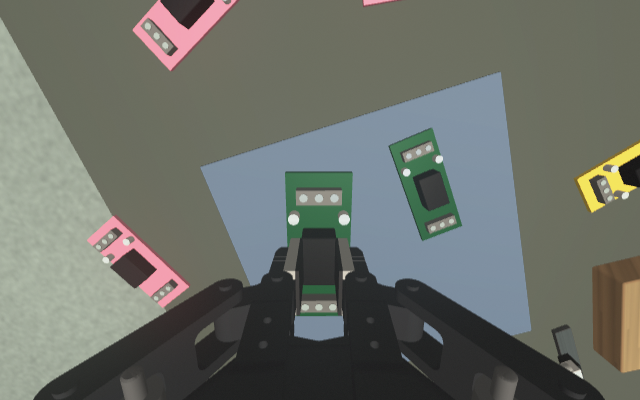

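>>> {"api": "arm_command", "payload": {
  "jaw": [0.85,0.85,0.85,0.85,0.85,0.85,0.85,0.85,0.85,0.85],
  "translation": [
    [1,-30,5],
    [2,-80,10],
    [4,-130,10],
    [6,-180,10],
    [8,-230,10],
    [10,-280,10],
    [11,-310,10],
    [12,-332,0],
    [12.4,-332,0],
    [12.4,-332,0]
  ],
  "roll": [4,8,12,16,20,24,25.3,25.3,25.3,25.3]
}}

```text
t: 14.52
tool_pos: [0.4755, 0.01, 0.1197]
tcp_rot: [43.3, 89.5, 50.3]
wrist_force: [-0.3, 0.3, -0.6]
finger_gap: 0.0165
```

```bash
python3 - <<'E'
from boards import *
st=manip.sense(); print(st['t'],st['tool_pos'],jawyaw(st),st['finger_gap'],st['wrist_force'])
save('wrist','w8.png')
p=fw(J,-.070,.069,0,0); p[2]=.0625; print(p,delta(p,6.96,pt=0))
E
```

```text
14.525 [0.47548253 0.00995377 0.1196509 ] 6.984710965329475 0.016495227414818535 [-0.31583769  0.29539785 -0.62417727]
[0.47595466 0.00930919 0.0625    ] ([0.3, -0.9, -57.3], np.float64(-0.1))
```

View pics/w8.png

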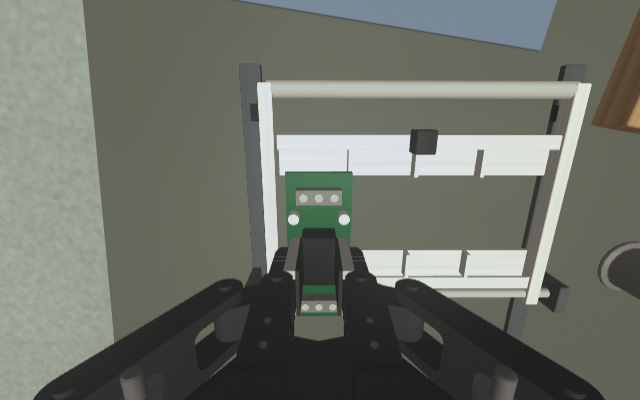

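>>> {"api": "arm_command", "payload": {
  "jaw": [0.85,0.85,0.85,0.85,0.85,0.85],
  "translation": [
    [0.3,-0.7,-20],
    [0.3,-0.7,-40],
    [0.3,-0.7,-48],
    [0.3,-0.7,-53],
    [0.3,-0.7,-57],
    [0.3,-0.7,-57]
  ],
  "roll": [0,0,0,0,0,0]
}}

```text
t: 15.32
tool_pos: [0.4761, 0.0095, 0.063]
tcp_rot: [39.0, 89.5, 46.1]
wrist_force: [0.6, -0.7, -0.7]
finger_gap: 0.0164
```

```bash
python3 - <<'E'
from boards import *
st=manip.sense(); print(st['t'],st['tool_pos'],jawyaw(st),st['finger_gap'],st['wrist_force'])
save('wrist','w9.png')
E
```

```text
15.325 [0.4761015  0.00951782 0.06295839] 7.028192488548165 0.01637142244401817 [ 0.55584746 -0.69756407 -0.70953073]
```

View pics/w9.png

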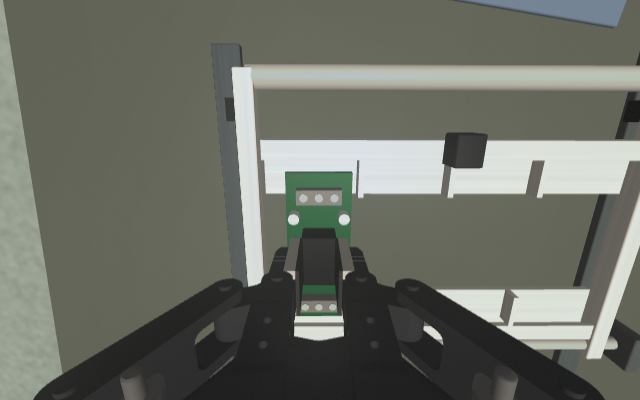

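>>> {"api": "arm_command", "payload": {
  "jaw": [0.85,0.85,0.85,0.42,0.42,0.42],
  "translation": [
    [-1.5,0,0],
    [-1.5,0,-1],
    [-1.5,0,-1.5],
    [-1.5,0,-1.5],
    [-1.5,0,-1.5],
    [-1.5,0,-1.5]
  ],
  "roll": [0,0,0,0,0,0]
}}

```text
t: 16.12
tool_pos: [0.4747, 0.0095, 0.0616]
tcp_rot: [37.6, 89.5, 44.7]
wrist_force: [0.0, -0.1, -0.1]
finger_gap: 0.025
```

```bash
python3 - <<'E'
from boards import *
st=manip.sense(); print(st['t'],st['tool_pos'],jawyaw(st),st['finger_gap'],st['wrist_force'])
E
```

```text
16.125 [0.47470856 0.00948904 0.06161974] 7.029887241632562 0.025015615731277665 [ 0.04388565 -0.13447123 -0.05768377]
```

>>> {"api": "arm_command", "payload": {
  "jaw": [0.42,0.42,0.42,0.2,0,0,0,0,0,0],
  "translation": [
    [0,0,10],
    [0,0,40],
    [0,20,85],
    [20,70,90],
    [35,120,90],
    [50,170,90],
    [65,220,90],
    [75,270,90],
    [81,320,90],
    [81,320,90]
  ],
  "roll": [0,0,0,0,-2,-2,-2,-2,-2,-2]
}}

```text
t: 17.38
tool_pos: [0.5561, 0.3331, 0.1523]
tcp_rot: [38.1, 89.3, 43.3]
wrist_force: [-0.9, -0.1, 0.2]
finger_gap: 0.0429
```

```bash
python3 - <<'E'
from boards import *
save('top','t10.png')
a=cv2.imread('pics/top0.png')
a=cv2.imread('pics/t10.png')[120:270,180:420]; cv2.imwrite('pics/t10z.png',cv2.resize(a,None,fx=3.3,fy=3.3,interpolation=cv2.INTER_CUBIC))
st=manip.sense(); print(st['t'],st['tool_pos'],jawyaw(st))
boards('wrist','w10.png')
E
```

```text
17.425 [0.55548354 0.33094149 0.15200774] 5.182462791332853
[ 0.5556  0.3293 95.0229 88.1692 35.6715]
```

View pics/w10.png

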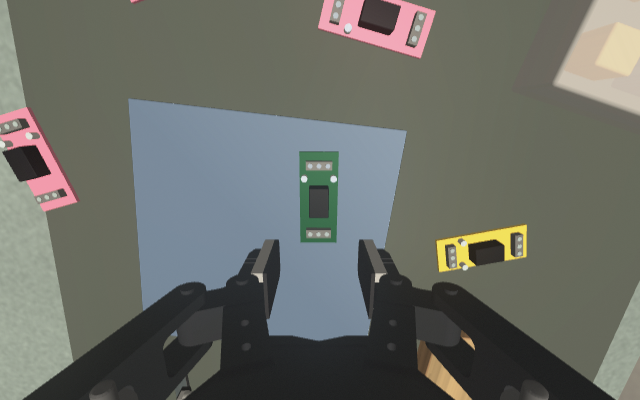

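View pics/t10z.png

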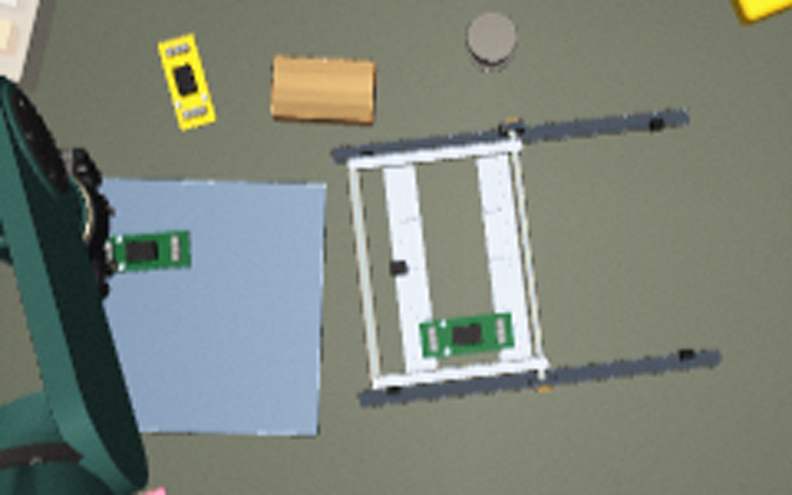

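```bash
python3 - <<'E'
from g import *
print(delta([.5555,.3293,.039],5,pt=0))
E
```

```text
([0.3, -0.3, -112.8], np.float64(-0.1))
```

>>> {"api": "arm_command", "payload": {
  "jaw": [0,0,0,0,0.85,0.85,0.85,0.85,0.85],
  "translation": [
    [0,0,-50],
    [0,0,-95],
    [0,0,-110],
    [0,0,-112],
    [0,0,-112],
    [0,0,-112],
    [0,0,-112],
    [0,0,-112],
    [0,0,-112]
  ],
  "roll": [0,0,0,0,0,0,0,0,0]
}}

```text
t: 18.6
tool_pos: [0.5567, 0.3301, 0.0419]
tcp_rot: [29.2, 89.3, 34.4]
wrist_force: [0.2, -1.5, 6.8]
finger_gap: 0.0165
```

>>> {"api": "arm_command", "payload": {
  "jaw": [0.85,0.85,0.85,0.85,0.85],
  "translation": [
    [0,0,10],
    [0,0,30],
    [0,0,60],
    [0,0,80],
    [0,0,80]
  ],
  "roll": [0,0,0,0,0]
}}

```text
t: 19.23
tool_pos: [0.5582, 0.3309, 0.1249]
tcp_rot: [26.6, 89.0, 31.7]
wrist_force: [0.3, 0.3, -0.4]
finger_gap: 0.0161
```

```bash
python3 - <<'E'
from boards import *
st=manip.sense(); print(st['t'],st['tool_pos'],jawyaw(st),st['finger_gap'],st['wrist_force'])
save('wrist','w11.png')
p=fw(J,.0715,.069,0,0); p[2]=.0625; print(p,delta(p,6.96,pt=0))
E
```

```text
19.225 [0.558242   0.33092744 0.1248758 ] 5.131561514981241 0.016116994563588855 [ 0.26685902  0.31099565 -0.43088967]
[0.61641195 0.02645565 0.0625    ] ([59.1, -304.0, -60.9], np.float64(1.8))
```

View pics/w11.png

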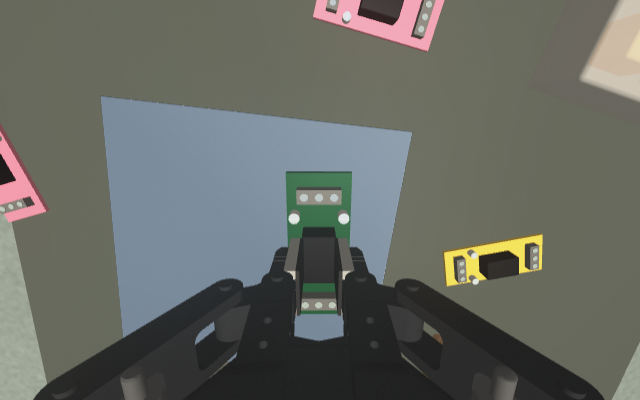

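>>> {"api": "arm_command", "payload": {
  "jaw": [0.85,0.85,0.85,0.85,0.85,0.85,0.85,0.85,0.85,0.85],
  "translation": [
    [6,-30,5],
    [16,-80,10],
    [25,-130,10],
    [34,-180,10],
    [44,-230,10],
    [53,-280,10],
    [59,-304,0],
    [59,-304,-20],
    [59,-304,-30],
    [59,-304,-30]
  ],
  "roll": [0,0,0,0,1,1,1.8,1.8,1.8,1.8]
}}

```text
t: 20.52
tool_pos: [0.6151, 0.0269, 0.092]
tcp_rot: [36.9, 89.3, 43.9]
wrist_force: [-0.7, -0.7, -1.2]
finger_gap: 0.0163
```

```bash
python3 - <<'E'
from boards import *
st=manip.sense(); print(st['t'],st['tool_pos'],jawyaw(st),st['finger_gap'],st['wrist_force'])
save('wrist','w12.png')
p=fw(J,.0715,.069,0,0); p[2]=.066; print(p,delta(p,6.96,pt=0))
E
```

```text
20.525 [0.61507539 0.02685515 0.09204919] 6.948904604413617 0.01633556392916546 [-0.6545868  -0.69687315 -1.1968749 ]
[0.61641195 0.02645565 0.066     ] ([0.7, -0.5, -26.8], np.float64(-0.0))
```

View pics/w12.png

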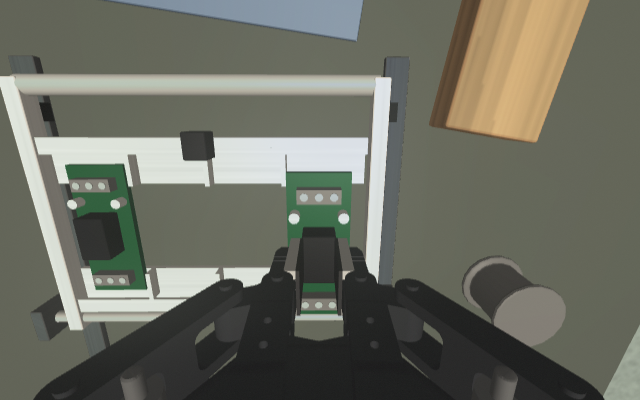

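>>> {"api": "arm_command", "payload": {
  "jaw": [0.85,0.85,0.85,0.85,0.85,0.42,0.42,0.42],
  "translation": [
    [0.7,-0.5,-10],
    [0.7,-0.5,-20],
    [0.7,-0.5,-26],
    [0.7,-0.5,-27.5],
    [0.7,-0.5,-28],
    [0.7,-0.5,-28],
    [0.7,-0.5,-28],
    [0.7,-0.5,-28]
  ],
  "roll": [0,0,0,0,0,0,0,0]
}}

```text
t: 21.58
tool_pos: [0.6167, 0.0264, 0.0651]
tcp_rot: [30.4, 89.2, 37.3]
wrist_force: [0.0, 0.3, -0.1]
finger_gap: 0.025
```

>>> {"api": "arm_command", "payload": {
  "jaw": [0.42,0.42,0.42,0.2,0,0,0],
  "translation": [
    [0,0,10],
    [0,0,40],
    [-30,10,85],
    [-50,30,140],
    [-70,40,170],
    [-70,40,170],
    [-70,40,170]
  ],
  "roll": [0,0,0,0,0,0,0]
}}

```text
t: 22.45
tool_pos: [0.5467, 0.0662, 0.2351]
tcp_rot: [28.4, 89.2, 35.4]
wrist_force: [-0.7, -0.1, 0.3]
finger_gap: 0.0425
```

```bash
python3 - <<'E'
from boards import *
st=manip.sense(); print(st['t'],st['tool_pos'],jawyaw(st),st['finger_gap'],st['wrist_force'])
save('wrist','w13.png'); 
p=fw(J,0,.126,0,0); p[2]=.063; print(p,delta(p,97,pt=0))
E
```

```text
22.45 [0.54674435 0.06624901 0.23507598] 6.970799804824279 0.042494215810182895 [-0.67696015 -0.14571018  0.31850842]
[0.53853178 0.0743715  0.063     ] ([-8.0, 8.3, -171.4], np.float64(-90.0))
```

View pics/w13.png

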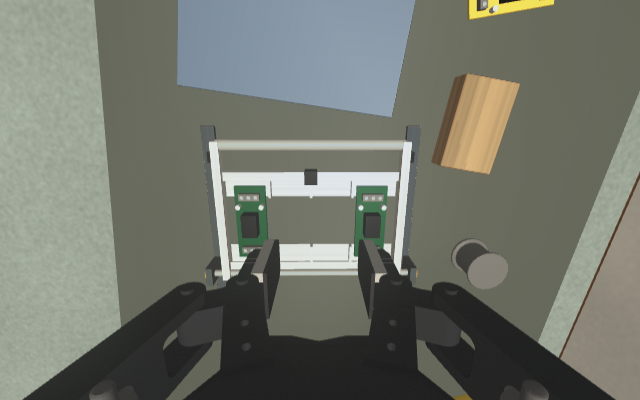

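>>> {"api": "arm_command", "payload": {
  "jaw": [0,0,0,0,0,0,0,0,0,0],
  "translation": [
    [-2,2,0],
    [-4,4,0],
    [-8,8,0],
    [-8,8,0],
    [-8,8,0],
    [-8,8,0],
    [-8,8,0],
    [-8,8,0],
    [-8,8,-20],
    [-8,8,-20]
  ],
  "roll": [-10,-20,-30,-40,-50,-60,-70,-80,-90,-90]
}}

```text
t: 23.75
tool_pos: [0.5372, 0.0737, 0.2117]
tcp_rot: [7.1, 89.4, -75.9]
wrist_force: [-0.1, -0.0, 1.7]
finger_gap: 0.0433
```

```bash
python3 - <<'E'
from boards import *
st=manip.sense(); print(st['t'],st['tool_pos'],jawyaw(st),st['finger_gap'],st['wrist_force'])
save('wrist','w14.png'); 
p=fw(J,0,.126,0,0); p[2]=.063; print(p,delta(p,97,pt=0))
for f in range(0,26,3): print(jdir(0,-f))
E
```

```text
23.75 [0.53722903 0.0736684  0.21173015] -82.98717782109206 0.04330217744862418 [-0.14753852 -0.0362474   1.7271494 ]
[0.53853178 0.0743715  0.063     ] ([0.7, 0.6, -149.7], np.float64(-0.1))
[0.0, 0.0, 0.0]
[0.4, -3.0, 0.0]
[0.7, -6.0, 0.0]
[1.1, -8.9, 0.0]
[1.5, -11.9, 0.0]
[1.8, -14.9, 0.0]
[2.2, -17.9, 0.0]
[2.5, -20.8, 0.0]
[2.9, -23.8, 0.0]
```

View pics/w14.png

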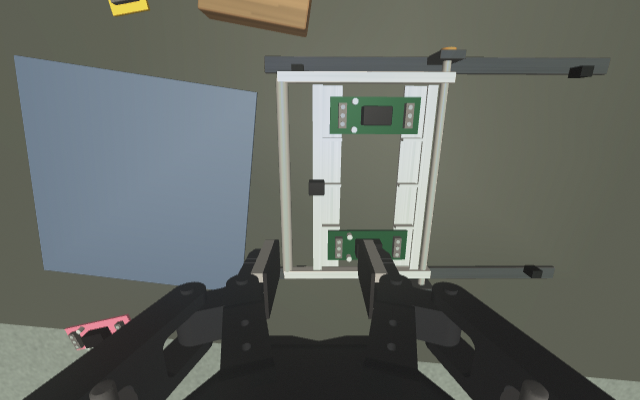

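>>> {"api": "arm_command", "payload": {
  "jaw": [0.35,0.35,0.35,0.35,0.35,0.9,0.9,0.9,0.9],
  "translation": [
    [0.7,0.6,-50],
    [0.7,0.6,-100],
    [0.7,0.6,-130],
    [0.7,0.6,-145],
    [0.7,0.6,-149],
    [0.7,0.6,-149],
    [0.7,0.6,-149],
    [0.7,0.6,-149],
    [0.7,0.6,-149]
  ],
  "roll": [0,0,0,0,0,0,0,0,0],
  "force": 60
}}

```text
t: 24.92
tool_pos: [0.5392, 0.0743, 0.0644]
tcp_rot: [22.8, 89.3, -60.0]
wrist_force: [0.9, -0.3, -0.0]
finger_gap: 0.014
```

>>> {"api": "arm_command", "payload": {
  "jaw": [0.9,0.9,0.9,0.9,0.9,0.9,0.9,0.9],
  "translation": [
    [0.2,-2,0],
    [0.5,-4,0],
    [0.7,-6,0],
    [1,-8,0],
    [1.2,-10,0],
    [1.5,-12,0],
    [1.7,-14,0],
    [1.7,-14,0]
  ],
  "roll": [0,0,0,0,0,0,0,0]
}}

```text
t: 25.92
tool_pos: [0.541, 0.06, 0.0644]
tcp_rot: [22.4, 89.3, -60.4]
wrist_force: [0.0, 0.4, -1.4]
finger_gap: 0.0139
```

```bash
cat > uv.py <<'E'
from boards import *
st=manip.sense(); print(st['t'],st['tool_pos'],jawyaw(st),st['finger_gap'],st['wrist_force'])
d=st['tool_pos'][:2]-J[:2]; c,s=np.cos(J[2]),np.sin(J[2])
print('u,v',c*d[0]+s*d[1],-s*d[0]+c*d[1])
E
python3 uv.py
```

```text
25.925 [0.54096151 0.06000647 0.06442597] -82.86023252084954 0.013880376306772496 [ 0.00327359  0.41202559 -1.38744961]
u,v 0.0006711262556698874 0.11144639113968435
```

```bash
python3 - <<'E'
from boards import *
save('wrist','w15.png'); save('top','t15.png')
a=cv2.imread('pics/t15.png')[140:260,260:410]; cv2.imwrite('pics/t15z.png',cv2.resize(a,None,fx=5,fy=5,interpolation=cv2.INTER_CUBIC))
E
```

```text
(no output)
```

View pics/w15.png

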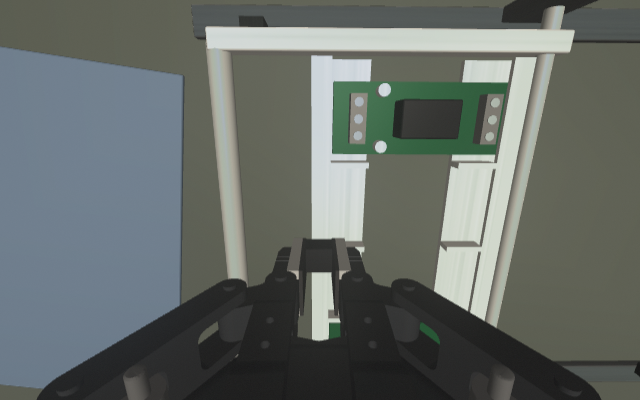

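View pics/t15z.png

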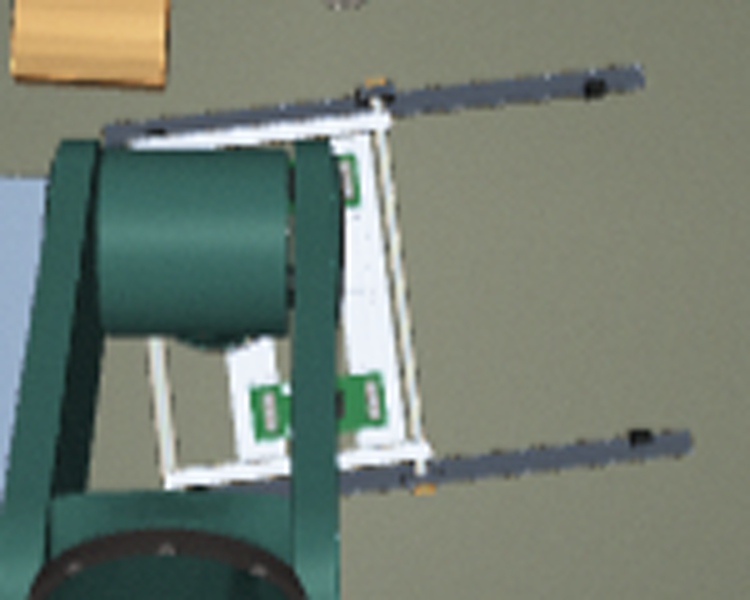

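>>> {"api": "arm_command", "payload": {
  "jaw": [0.9,0.9,0.9,0.9,0.9,0.9],
  "translation": [
    [0.1,-1,0],
    [0.2,-2,0],
    [0.4,-3,0],
    [0.5,-4,0],
    [0.6,-5,0],
    [0.6,-5,0]
  ],
  "roll": [0,0,0,0,0,0]
}}

```text
t: 26.78
tool_pos: [0.5416, 0.0549, 0.0644]
tcp_rot: [22.1, 89.3, -60.8]
wrist_force: [-0.8, 2.6, -2.4]
finger_gap: 0.0137
```

```bash
python3 uv.py
```

```text
26.775 [0.54156484 0.0549251  0.06442546] -82.85260512704312 0.013659117926017553 [-0.77253299  2.61027035 -2.35690789]
u,v 0.0006542660108990479 0.10632935665818716
```

>>> {"api": "arm_command", "payload": {
  "jaw": [0.9,0.9,0.9,0.9,0.9],
  "translation": [
    [0.1,-0.7,0],
    [0.2,-1.5,0],
    [0.3,-2.2,0],
    [0.3,-2.5,0],
    [0.3,-2.5,0]
  ],
  "roll": [0,0,0,0,0]
}}

```text
t: 27.4
tool_pos: [0.5416, 0.0546, 0.0644]
tcp_rot: [30.3, 89.5, -52.6]
wrist_force: [-0.8, 13.2, -0.2]
finger_gap: 0.0137
```

```bash
python3 uv.py
```

```text
27.4 [0.54155073 0.05458915 0.06442087] -82.93109453682622 0.013715019095579596 [-0.83181657 13.1795951  -0.17291227]
u,v 0.0005995557549432571 0.10599759774433247
```

>>> {"api": "arm_command", "payload": {
  "jaw": [0.9,0.9,0.9,0.9,0.9,0.9],
  "translation": [
    [0.2,-2,0],
    [0.4,-3,0],
    [0.5,-4,0],
    [0.6,-5,0],
    [0.6,-5,0],
    [0.6,-5,0]
  ],
  "roll": [0,0,0,0,0,0]
}}

```text
t: 28.15
tool_pos: [0.5416, 0.0542, 0.0644]
tcp_rot: [77.8, 89.7, -5.3]
wrist_force: [-1.4, 26.0, -0.1]
finger_gap: 0.0135
```

```bash
python3 uv.py; python3 -c "
from h import *
save('wrist','w16.png')"
```

```text
28.15 [0.5415743  0.05415264 0.06441467] -83.08405858734825 0.01353296734540543 [-1.39614807 26.03384755 -0.10776419]
u,v 0.0005700566716270467 0.105561441704322
```

View pics/w16.png

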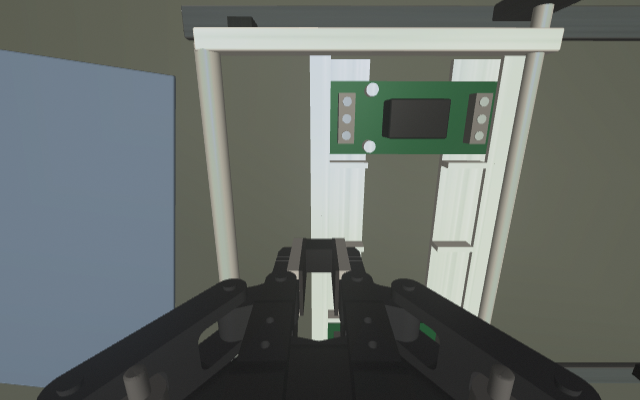

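>>> {"api": "arm_command", "payload": {
  "jaw": [0.9,0.35,0.35,0.35,0.35,0.35,0.35,0.35,0.35,0.35],
  "translation": [
    [0,0,0],
    [0,0,0],
    [0,0,0],
    [0,0,20],
    [0,0,70],
    [0,0,130],
    [-3,25,170],
    [-5.4,53.6,170],
    [-5.4,53.6,170],
    [-5.4,53.6,170]
  ],
  "roll": [0,0,0,0,0,0,0,0,0,0]
}}

```text
t: 29.45
tool_pos: [0.5359, 0.1069, 0.234]
tcp_rot: [65.0, 89.7, -18.0]
wrist_force: [0.2, -0.1, -0.8]
finger_gap: 0.0278
```

```bash
python3 uv.py; python3 - <<'E'
from g import *
save('wrist','w17.png'); print(delta([.5362,.1085,.033],97,pt=0))
E
```

```text
29.45 [0.53585632 0.10694746 0.23399955] -83.07807011443039 0.027789175642449676 [ 0.19361084 -0.08669329 -0.84270666]
u,v 0.0012916959053046427 0.1586601055424617
([0.3, 1.7, -200.8], np.float64(0.1))
```

View pics/w17.png

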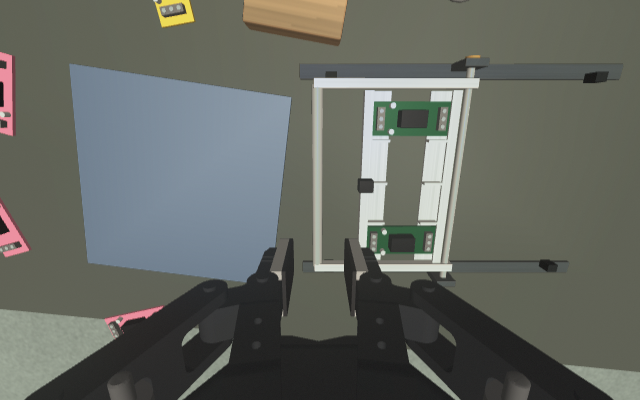

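>>> {"api": "arm_command", "payload": {
  "jaw": [0.35,0.35,0.35,0.35,0.35,0.35,0.9,0.9,0.9,0.9],
  "translation": [
    [0.3,1.7,-50],
    [0.3,1.7,-100],
    [0.3,1.7,-150],
    [0.3,1.7,-185],
    [0.3,1.7,-198],
    [0.3,1.7,-200.5],
    [0.3,1.7,-200.5],
    [0.3,1.7,-200.5],
    [0.3,1.7,-200.5],
    [0.3,1.7,-200.5]
  ],
  "roll": [0,0,0,0,0,0,0,0,0,0],
  "force": 50
}}

```text
t: 30.75
tool_pos: [0.5371, 0.1086, 0.0343]
tcp_rot: [72.1, 89.6, -11.0]
wrist_force: [-0.7, 0.4, 6.0]
finger_gap: 0.0103
```

```bash
python3 uv.py; cat > arc.py <<'E'
import sys
from g import *
# targets: TCP on arc about hinge, r=.16, zoff
st=manip.sense()
a,b,n=map(float,sys.argv[1:4]); zo=float(sys.argv[4]); u=float(sys.argv[5])
for ph in np.linspace(a,b,int(n)+1)[1:]:
    p=fw(J,u,.16,0,np.radians(ph)); p[2]+=zo
    print(round(ph,1),np.round((p-st['tool_pos'])*1000,1).tolist())
E
python3 arc.py 0 60 10 .005 .001
```

```text
30.75 [0.53709696 0.10857316 0.03433032] -83.09625309300311 0.010263235439049608 [-0.7292045   0.35530796  6.03230964]
u,v 0.002720190927270237 0.16012348977403335
6.0 [-1.6, -1.2, 15.4]
12.0 [-1.3, -3.8, 31.9]
18.0 [-0.7, -8.1, 48.1]
24.0 [-0.0, -14.1, 63.7]
30.0 [0.9, -21.6, 78.7]
36.0 [2.0, -30.7, 92.7]
42.0 [3.3, -41.1, 105.7]
48.0 [4.7, -52.9, 117.6]
54.0 [6.3, -65.8, 128.1]
60.0 [8.0, -79.7, 137.2]
```

>>> {"api": "arm_command", "payload": {
  "jaw": [0.9,0.9,0.9,0.9,0.9,0.9,0.9,0.9,0.9,0.9],
  "translation": [
    [0.1,-1.2,16],
    [0.4,-3.8,32.5],
    [1,-8.1,48.7],
    [1.7,-14.1,64.3],
    [2.6,-21.6,79.2],
    [3.7,-30.7,93.2],
    [5,-41.1,106.2],
    [6.4,-52.9,118],
    [8,-65.8,128.6],
    [9.7,-79.7,137.6]
  ],
  "roll": [0,0,0,0,0,0,0,0,0,0]
}}

```text
t: 32.0
tool_pos: [0.546, 0.0343, 0.1747]
tcp_rot: [139.8, 89.4, 56.6]
wrist_force: [-4.3, 22.7, 20.3]
finger_gap: 0.01
```

```bash
python3 uv.py;python3 arc.py 60 120 10 .006 .0027; python3 -c "
from h import *
save('scene','s18.png')"
```

```text
32.0 [0.54597585 0.03432674 0.17468943] -83.20397251754794 0.010031461700652926 [-4.34464252 22.70948771 20.31489131]
u,v 0.0025367352699089355 0.08534828269119836
66.0 [2.6, -20.1, 5.5]
72.0 [4.5, -35.6, 11.5]
78.0 [6.5, -51.7, 15.8]
84.0 [8.5, -68.1, 18.4]
90.0 [10.5, -84.7, 19.3]
96.0 [12.5, -101.3, 18.4]
102.0 [14.5, -117.7, 15.8]
108.0 [16.5, -133.8, 11.5]
114.0 [18.4, -149.3, 5.5]
120.0 [20.2, -164.1, -2.1]
```

View pics/s18.png

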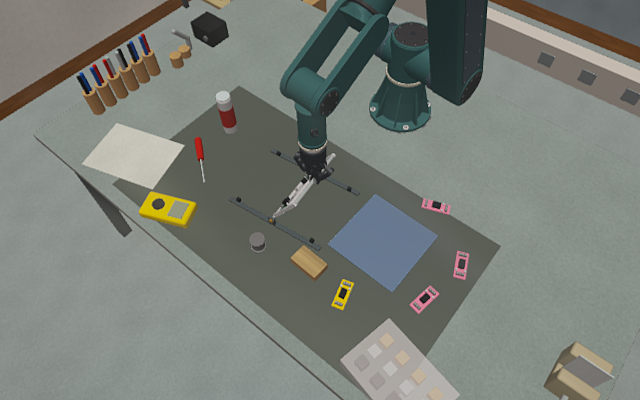

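```bash
python3 uv.py; python3 -c "
from h import *
s=manip.sense(); print(s['wrist_torque'],s['joint_vel'])
im=save('scene','s19.png'); cv2.imwrite('pics/s19z.png',cv2.resize(im[140:240,220:360,::-1],None,fx=5,fy=5,interpolation=cv2.INTER_CUBIC))
save('wrist','w19.png')"; python3 uv.py
```

```text
32.05 [0.54619113 0.03274632 0.17588098] -83.20089313434181 0.01010011301467932 [-7.76602275 20.16169962 24.13310838]
u,v 0.0025589190859616117 0.08375341696078868
[3.67259038 1.28877224 0.06726132] [ 0.9360041  -0.07044586  0.50082235 -0.8843785  -1.05059383  2.02318436]
32.15 [0.54621167 0.03279752 0.17583096] -83.20202252509245 0.009841410600920066 [-8.90476819 17.41584817 27.91469849]
u,v 0.002585515811392646 0.08380174764910263
```

View pics/s19z.png

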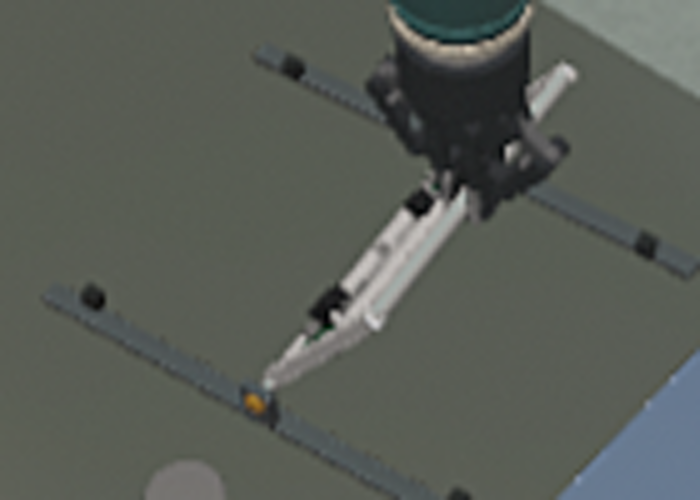

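View pics/w19.png

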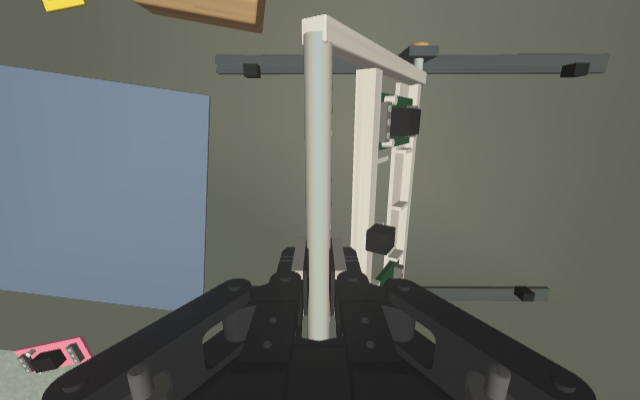

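>>> {"api": "arm_command", "payload": {
  "jaw": [0.9,0.9],
  "translation": [
    [0,0,0],
    [0,0,0]
  ],
  "roll": [0,0]
}}

```text
t: 32.4
tool_pos: [0.5461, 0.033, 0.1761]
tcp_rot: [124.7, 89.4, 41.5]
wrist_force: [2.1, 2.9, -2.7]
finger_gap: 0.0099
```

```bash
python3 uv.py
```

```text
32.4 [0.54609995 0.03296207 0.17613653] -83.19532510471589 0.009915147233714783 [ 2.05248187  2.85619767 -2.71834654]
u,v 0.002494554296187116 0.08397862989790192
```

```bash
python3 arc.py 58.3 108.3 10 .012 .0025
```

```text
63.3 [1.5, -12.0, 6.8]
68.3 [3.0, -24.6, 12.5]
73.3 [4.6, -37.7, 17.1]
78.3 [6.2, -51.2, 20.5]
83.3 [7.9, -64.8, 22.8]
88.3 [9.6, -78.6, 23.8]
93.3 [11.3, -92.5, 23.6]
98.3 [13.0, -106.3, 22.2]
103.3 [14.6, -119.9, 19.6]
108.3 [16.3, -133.2, 15.8]
```

>>> {"api": "arm_command", "payload": {
  "jaw": [0.9,0.9,0.9,0.9,0.9],
  "translation": [
    [1.5,-12,6.8],
    [3,-24.6,12.5],
    [4.6,-37.7,17.1],
    [6.2,-51.2,20.5],
    [7.9,-64.8,22.8]
  ],
  "roll": [0,0,0,0,0]
}}

```text
t: 33.02
tool_pos: [0.5537, -0.03, 0.2007]
tcp_rot: [139.1, 89.2, 55.8]
wrist_force: [-0.5, 10.4, 8.1]
finger_gap: 0.0096
```

```bash
python3 uv.py;  python3 arc.py 82.3 127.3 9 .012 .0025
```

```text
33.025 [ 0.55368483 -0.0299576   0.20067025] -83.23177603210796 0.009618176545829653 [-0.53008074 10.3558964   8.1062112 ]
u,v 0.0023991663508291703 0.02060350285764892
87.3 [1.7, -13.0, -0.8]
92.3 [3.4, -26.8, -0.8]
97.3 [5.1, -40.6, -2.0]
102.3 [6.7, -54.3, -4.3]
107.3 [8.4, -67.7, -7.9]
112.3 [10.0, -80.7, -12.6]
117.3 [11.5, -93.3, -18.5]
122.3 [13.0, -105.3, -25.4]
127.3 [14.3, -116.7, -33.4]
```

>>> {"api": "arm_command", "payload": {
  "jaw": [0.9,0.9,0.9,0.9,0.9],
  "translation": [
    [1.7,-13,1],
    [3.4,-26.8,1],
    [5.1,-40.6,0],
    [6.7,-54.3,-2.5],
    [8.4,-67.7,-6]
  ],
  "roll": [0,0,0,0,0]
}}

```text
t: 33.65
tool_pos: [0.5618, -0.097, 0.1958]
tcp_rot: [143.5, 89.1, 60.2]
wrist_force: [0.7, 7.5, 3.3]
finger_gap: 0.0095
```

```bash
python3 uv.py;  python3 arc.py 106 146 8 .0135 .0025; python3 -c "
from h import *
im=save('scene','s20.png'); cv2.imwrite('pics/s20z.png',cv2.resize(im[130:250,220:380,::-1],None,fx=5,fy=5,interpolation=cv2.INTER_CUBIC))"
```

```text
33.65 [ 0.56184023 -0.09699279  0.19582577] -83.25490661053139 0.00948919096025115 [0.74326287 7.53121106 3.34146646]
u,v 0.002371388713986897 -0.04692593966214487
111.0 [1.4, -10.3, -5.0]
116.0 [2.9, -23.0, -10.5]
121.0 [4.4, -35.2, -17.2]
126.0 [5.8, -46.8, -24.9]
131.0 [7.2, -57.6, -33.6]
136.0 [8.4, -67.7, -43.2]
141.0 [9.5, -76.8, -53.6]
146.0 [10.5, -85.1, -64.9]
```

View pics/s20z.png

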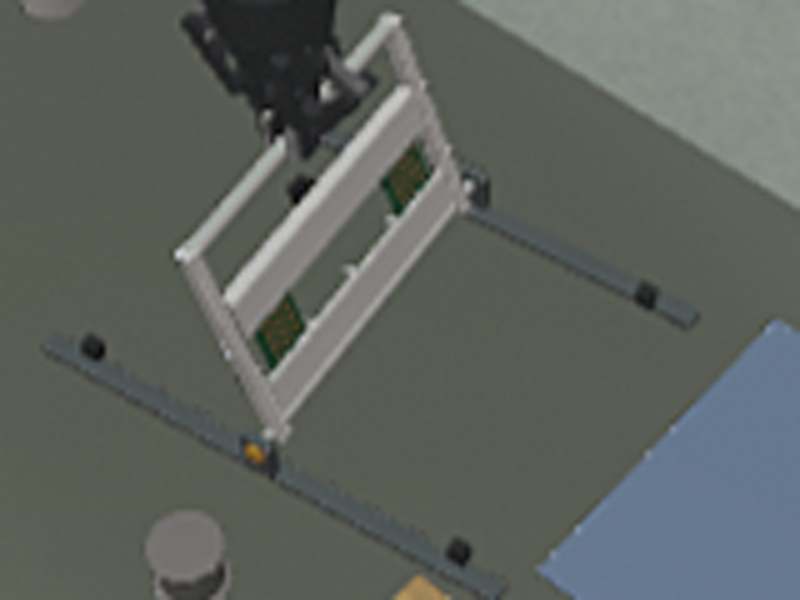

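>>> {"api": "arm_command", "payload": {
  "jaw": [0.9,0.9,0.9,0.9,0.9,0.9,0.9,0.9],
  "translation": [
    [1.4,-10.3,-4],
    [2.9,-23,-9.5],
    [4.4,-35.2,-16.2],
    [5.8,-46.8,-23.9],
    [7.2,-57.6,-32.6],
    [8.4,-67.7,-42.2],
    [9.5,-76.8,-52.6],
    [10.5,-85.1,-63.9]
  ],
  "roll": [0,0,0,0,0,0,0,0]
}}

```text
t: 34.7
tool_pos: [0.5724, -0.184, 0.1309]
tcp_rot: [142.8, 89.2, 59.5]
wrist_force: [0.1, 6.0, 1.8]
finger_gap: 0.0098
```

```bash
python3 uv.py;  python3 arc.py 145 181 8 .0125 .0025
```

```text
34.7 [ 0.57240883 -0.18401895  0.13094981] -83.27719277433481 0.009839803532118992 [0.07035306 5.97817948 1.79379917]
u,v 0.0023165887628681554 -0.1345914669061627
149.5 [0.6, -3.2, -9.2]
154.0 [1.3, -9.1, -20.3]
158.5 [1.9, -14.1, -31.8]
163.0 [2.4, -18.3, -43.7]
167.5 [2.8, -21.4, -55.8]
172.0 [3.1, -23.7, -68.2]
176.5 [3.2, -24.9, -80.7]
181.0 [3.3, -25.2, -93.2]
```

>>> {"api": "arm_command", "payload": {
  "jaw": [0.9,0.9,0.9,0.9,0.9,0.9,0.9,0.9,0.9],
  "translation": [
    [0.6,-4.5,-9],
    [1.3,-9.5,-19],
    [1.9,-14.1,-30],
    [2.4,-18.3,-41.5],
    [2.8,-21.4,-53],
    [3.1,-23.7,-65],
    [3.2,-24.9,-77],
    [3.3,-25.2,-88],
    [3.3,-25.2,-90]
  ],
  "roll": [0,0,0,0,0,0,0,0,0]
}}

```text
t: 35.83
tool_pos: [0.5755, -0.2093, 0.0408]
tcp_rot: [144.9, 89.2, 61.6]
wrist_force: [-5.3, 3.5, 19.7]
finger_gap: 0.0099
```

```bash
python3 uv.py; python3 -c "
from h import *
im=save('scene','s21.png'); cv2.imwrite('pics/s21z.png',cv2.resize(im[130:250,200:360,::-1],None,fx=5,fy=5,interpolation=cv2.INTER_CUBIC))"
```

```text
35.825 [ 0.57551273 -0.20928484  0.04077761] -83.26039522414992 0.009921146251742598 [-5.28681026  3.50456425 19.68564765]
u,v 0.002335987720412165 -0.16004729533478798
```

View pics/s21z.png

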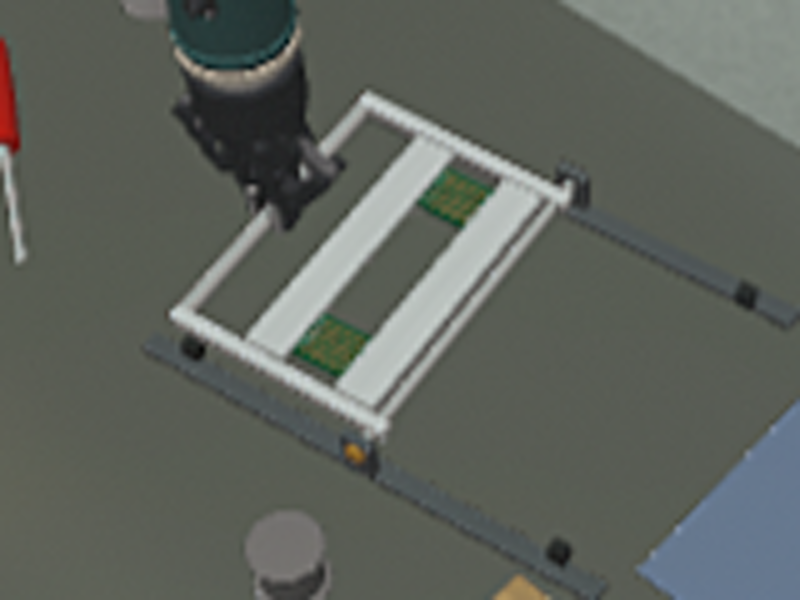

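>>> {"api": "arm_command", "payload": {
  "jaw": [0.9,0.9,0.9,0.9],
  "translation": [
    [0,0,-2],
    [0,0,-4],
    [0,0,-5],
    [0,0,-5]
  ],
  "roll": [0,0,0,0]
}}

```text
t: 36.38
tool_pos: [0.5756, -0.2093, 0.0405]
tcp_rot: [138.2, 89.2, 54.9]
wrist_force: [-12.3, 7.4, 46.9]
finger_gap: 0.01
```

```bash
python3 uv.py
```

```text
36.375 [ 0.57556447 -0.20931392  0.0404929 ] -83.22160572584771 0.009997882368478763 [-12.3125197    7.3633843   46.90899015]
u,v 0.0023838218594836834 -0.16008243339950923
```

Firmly on the stop (z moved 0.3 mm under 47 N). Relax, release, rise.

>>> {"api": "arm_command", "payload": {
  "jaw": [0.9,0.9,0.35,0.35,0.35,0.35,0.35,0.35,0.35,0.35],
  "translation": [
    [0,0,0],
    [0,0,0],
    [0,0,0],
    [0,0,0],
    [0,0,0],
    [0,0,10],
    [0,0,40],
    [0,0,90],
    [0,20,150],
    [0,20,190]
  ],
  "roll": [0,0,0,0,0,0,0,0,0,0]
}}

```text
t: 37.62
tool_pos: [0.5761, -0.1886, 0.2341]
tcp_rot: [126.7, 89.1, 43.5]
wrist_force: [0.9, -1.0, -0.6]
finger_gap: 0.0278
```

```bash
python3 uv.py; python3 -c "
from h import *
save('wrist','w22.png')
im=save('scene','s22.png'); cv2.imwrite('pics/s22z.png',cv2.resize(im[130:250,200:360,::-1],None,fx=5,fy=5,interpolation=cv2.INTER_CUBIC))"
```

```text
37.625 [ 0.576141   -0.18856383  0.23408756] -83.17193538078223 0.027784167353511045 [ 0.87555901 -0.98583621 -0.61365818]
u,v 0.005470531393196275 -0.13955511034444865
```

View pics/w22.png

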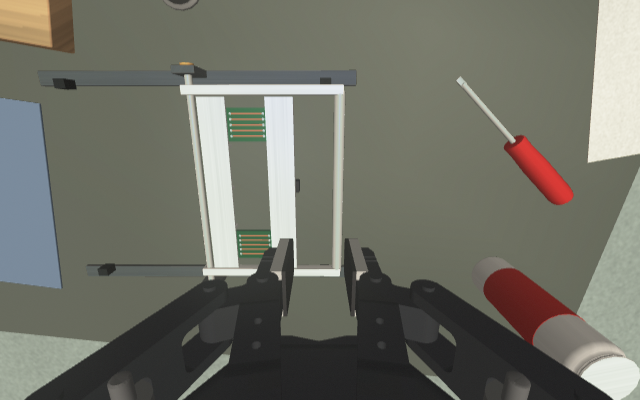

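View pics/s22z.png

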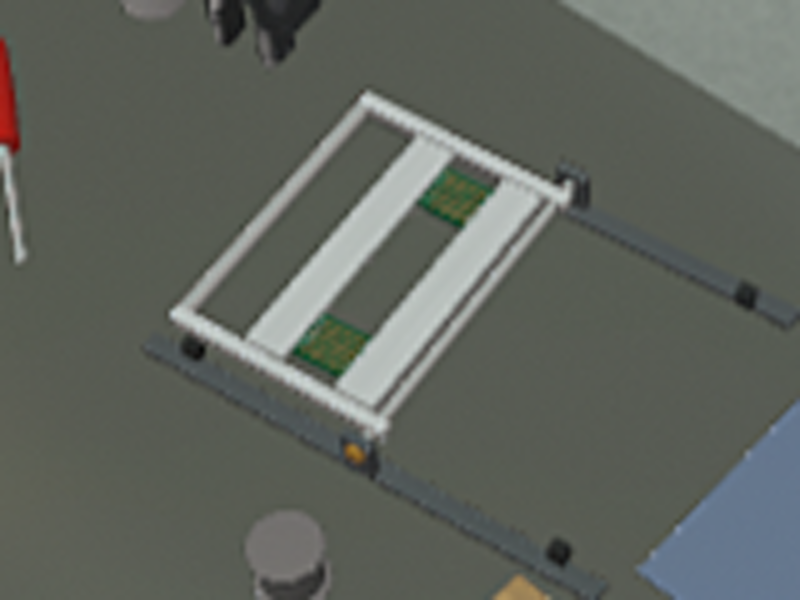

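```bash
python3 -c "
from h import *
save('top','t23.png')"
```

```text
(no output)
```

View pics/t23.png

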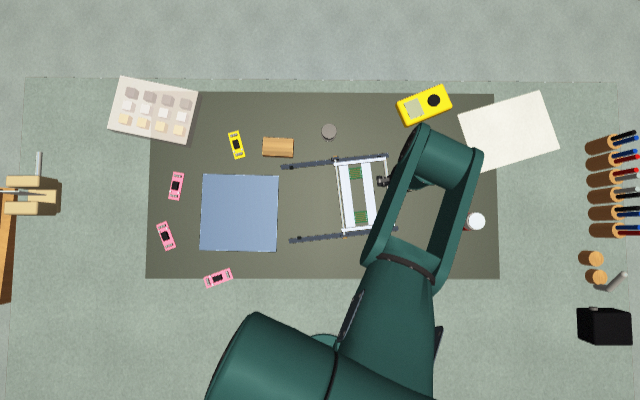

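```bash
python3 -c "
from h import *
print(manip.sign_off())"
```

```text
the job is handed in; nothing more can be done
None
```

The job is handed in: only two green boards were on the pad, and both now lie clamped in the frame, solder side up. It took about 38 s of the 208 s allowed. I laid the frame flat on its loading side, opened the rail to its stop, laid the boards in the two outer bays with components up, then slid the rail in and swung the frame over.

**Clamping:** the rail bore on the board ends with 26 N, and the lug stood at 105.6–106.0 mm from the hinge where 106 mm means clamped.

**Flip:** the frame stopped firmly on the other side. The handle was 160 mm out on the far side of the hinge, and it moved only 0.3 mm under 47 N.

**Last pictures:** both boards are held between the rails with their tracks up. The spray can stands upright, and the other bystanders and the pink and yellow look-alikes look unmoved. The gripper is well clear.

**What went off plan:**
- **Handle slip:** during the swing the handle slid about 6–10 mm along the finger pads, with up to roughly 35 N on the wrist. I eased the arm off and followed a corrected arc, and the boards stayed clamped.
- **Not measured again:** I did not check the rail opening by contact after the flip, only in the pictures.

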